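# Set up the polariscope for the optics lesson

### The job

Set up the polariscope: nudge each amber bar out of the packed row in the blue tray until you can get hold of it, and lay all of them flat on the lit window, wholly on it and not stacked. Put the grey bar that was left on the window back in the tray, lying flat, and leave the other grey bars in the tray. Turn the polariser mount until its scale reads 45 degrees (long yellow tick on the black index line), and disturb nothing else on the table.

Things in the scene. Friction and masses are not known exactly. Their poses are not given: they have to be found in the camera images.
- tray: Flat blue board 250 (x) by 239 (y) mm, 4 mm thick, fixed to the table; origin: centre of its underside, x along the bars, y across the row. Its x edges are open; along each y edge stands a wall 110 mm long (centred in x), 8 mm thick, top 32 mm above the table, inner faces at y = +-111.5 mm.
- row (a point): Middle of the row of six places on the tray's top. The bars lie side by side between the tray's walls, long axes along tray x, centred in x, 77 mm of bare board beyond each end; under 1 mm between bar and bar or wall, so no finger fits between. An absent bar leaves an empty gap. Pushed on its end, a bar slides out of the row lengthwise.
- amber1: Amber sample bar, 95 x 36 x 36 mm, about 0.15 kg; origin at its centre (18 mm above what it lies on), x along its length. One of the four may be absent.
- amber1_a (a point): Centre of the +x end face of amber1.
- amber1_b (a point): Centre of the -x end face of amber1.
- amber2: Amber sample bar, 95 x 36 x 36 mm, about 0.15 kg; origin at its centre (18 mm above what it lies on), x along its length. One of the four may be absent.
- amber2_a (a point): Centre of the +x end face of amber2.
- amber2_b (a point): Centre of the -x end face of amber2.
- amber3: Amber sample bar, 95 x 36 x 36 mm, about 0.15 kg; origin at its centre (18 mm above what it lies on), x along its length. One of the four may be absent.
- amber3_a (a point): Centre of the +x end face of amber3.
- amber3_b (a point): Centre of the -x end face of amber3.
- amber4: Amber sample bar, 95 x 36 x 36 mm, about 0.15 kg; origin at its centre (18 mm above what it lies on), x along its length. One of the four may be absent.
- amber4_a (a point): Centre of the +x end face of amber4.
- amber4_b (a point): Centre of the -x end face of amber4.
- grey1: Grey blank bar, the same size, mass and frame as the amber ones; it belongs in the tray.
- grey2: Grey blank bar, the same size, mass and frame as the amber ones; it belongs in the tray.
- grey3: Grey blank bar, the same size, mass and frame as the amber ones; it belongs in the tray. At the start this one lies on the window.
- window (a point): Centre of the glowing cream window, 200 mm along x by 210 mm along y, flush with the top of the fixed grey light box (240 x 340 mm, top 30 mm above the table), inside a grey lip 8 mm high with inner faces at x = +-113, y = -108 and +110 mm. The box's centre lies 55 mm to -y of this point; the polariser mount 165 mm to -y.
- ring_grip (a point): Fixed point on the polariser mount's upright axis, 56 mm above the table, 165 mm to -y of the window's centre: height to grip. The mount: a round aluminium collar 50 mm in diameter, 39 to 69 mm above the table, on a black disc 100 mm in diameter (top 39 mm above the table); they turn together.
- ring (a joint): Reading of the mount, rad (0 to 3.0), i.e. the tick at the fixed black index line (on the window's -x side of the disc); grows as it turns anticlockwise seen from above; stays where left (0.06 N m friction). The disc carries ticks every 15 degrees, running clockwise seen from above: a long red one at 0, a long yellow one at 45 degrees, white at 90 and 180, short others.
- marker: Red marker pen, 130 mm; on the table, to be left alone; origin at its underside, at the middle of its length.
- glue: Glue bottle, 40 mm wide, 100 mm tall; on the table, to be left alone; origin at its underside's centre.
- tape: Yellow tape roll, 90 mm wide, 20 mm high; on the table, to be left alone; origin at its underside's centre.
- eraser: White eraser, 65 x 30 x 14 mm; on the table, to be left alone; origin at its underside's centre.
Mind the look-alikes: they are no part of the job. What is shaped like the grey3 but pink or purple is not meant. What is shaped like the amber2 but pink is not meant.

How it is judged (in metres and radians):
At the end, for the whole second after the job is handed in: Both end-face centres of every amber bar present are over the lit window (to 1 mm) and 10 to 26 mm above it, so that it lies flat on it; bars at rest; the mount reads 45 degrees within 3.5; the grey bars lie flat in the tray, each centre within 110 mm in x of the tray's centre and between its walls (x of amber1_a in the frame of window between -0.101 and 0.101 m and y of amber1_a in the frame of window between -0.106 and 0.106 m and z of amber1_a in the frame of window between 0.01 and 0.026 m and x of amber1_b in the frame of window between -0.101 and 0.101 m and y of amber1_b in the frame of window between -0.106 and 0.106 m and z of amber1_b in the frame of window between 0.01 and 0.026 m and linear speed of each of amber1, amber2, amber3, amber4 below 0.02 m/s and x of amber2_a in the frame of window between -0.101 and 0.101 m and y of amber2_a in the frame of window between -0.106 and 0.106 m and z of amber2_a in the frame of window between 0.01 and 0.026 m and x of amber2_b in the frame of window between -0.101 and 0.101 m and y of amber2_b in the frame of window between -0.106 and 0.106 m and z of amber2_b in the frame of window between 0.01 and 0.026 m and x of amber3_a in the frame of window between -0.101 and 0.101 m and y of amber3_a in the frame of window between -0.106 and 0.106 m and z of amber3_a in the frame of window between 0.01 and 0.026 m and x of amber3_b in the frame of window between -0.101 and 0.101 m and y of amber3_b in the frame of window between -0.106 and 0.106 m and z of amber3_b in the frame of window between 0.01 and 0.026 m and x of amber4_a in the frame of window between -0.101 and 0.101 m and y of amber4_a in the frame of window between -0.106 and 0.106 m and z of amber4_a in the frame of window between 0.01 and 0.026 m and x of amber4_b in the frame of window between -0.101 and 0.101 m and y of amber4_b in the frame of window between -0.106 and 0.106 m and z of amber4_b in the frame of window between 0.01 and 0.026 m and value of joint ring between 0.7244 and 0.8464 rad and x of grey1 in the frame of tray between -0.11 and 0.11 m and y of grey1 in the frame of tray between -0.112 and 0.112 m and z of grey1 in the frame of tray between 0.01 and 0.032 m and x of grey2 in the frame of tray between -0.11 and 0.11 m and y of grey2 in the frame of tray between -0.112 and 0.112 m and z of grey2 in the frame of tray between 0.01 and 0.032 m and x of grey3 in the frame of tray between -0.11 and 0.11 m and y of grey3 in the frame of tray between -0.112 and 0.112 m and z of grey3 in the frame of tray between 0.01 and 0.032 m); the robot touches nothing.
It fails at once if a bystander is moved by more than 30 mm (distance of any of marker, glue, tape, eraser from where it was at the start of the episode above 0.03 m).
Of amber1, amber2, amber3, amber4 only 3 to 4 are there at a start; the rules pass over those that are not, and their reading is None.
At some moment in a run one of amber1, amber2, amber3, amber4 may be knocked a few centimetres aside while the robot is not near it.
Once in a run the grip may slacken for a moment while it holds something.
It also fails if it takes over 210 s, if anything falls off the work surface, if the arm or the gripper's body presses on something with over 40 N, if the wrist force passes 120 N, or if a joint passes its speed limit or range.

### The arm

A 7-joint arm with a two-finger parallel gripper is mounted at the origin on the work surface. World frame = base frame: x ahead of the robot, y to its left, z up, the work surface at z = 0. Lengths are in m, angles in degrees, forces in N, time in s.
With the tool pointing down it reaches from about 0.35 to 0.775 m from the base axis. Payload 3.1 kg.
Tool frame: the origin (TCP) lies on the centre line of the jaws, within the pads' length; the fingertips stand 17 mm ahead of it and the grasp point (between the pads) lies 2 mm behind it (robot.tip_reach is the distance from the TCP to the fingertips, in m); z points along the fingers, y is the direction in which the jaws open and shut (so a half turn about z gives the same grasp; the last joint's range is limited). The gripper opens to 85 mm and grips with 20 to 120 N. Pads are 22 mm wide; open, the fingers measure 114 mm over their backs; the gripper's body (76 mm by 85 mm) begins 54 mm behind the grasp point. The pads swing forward as they close: fully open they stand 13 mm farther back than shut.
Start: joints at [70.319, 17.813, 0.802, 86.603, -0.252, 75.585, -1.558], TCP at [0.164, -0.525, 0.248] pointing down, gripper open.
Joint ranges: [-154.91, 154.91], [-16.99, 109.72], [-72.82, 74.43], [7.12, 147.25], [-82.49, 262.49], [11.32, 116.49], [-174.64, 174.64]. Speed limits (degrees/s): [159.86, 159.86, 180, 180, 180, 180, 180].

### API

Orientations are given as [roll, pitch, yaw] about the fixed x, y, z axes, in that order (R = Rz(yaw) Ry(pitch) Rx(roll)).
In Python, from station import robot, fingers, vision, workorder, recognise gives the robot as it stands. Calls block until the motion is done:
- robot.move_to(position, orientation): joint-space move of the TCP to a pose.
- robot.line_to(position, orientation=None, velocity=0.15, f_stop=None): straight line of the TCP; orientation=None keeps the orientation; velocity is the mean speed in m/s. With f_stop (N) it stops when the force on the tool has changed by that much, and returns True; else False.
- robot.move_j(angles): joint-space move.
- fingers.gripper_to(opening, force=None): opening from 0.0 (shut) to 1.0 (fully open); force is the grip in N (None keeps the last); returns when the fingers have stopped.
- robot.pause(seconds).
- robot.inverse_kinematics(position, orientation): joint angles nearest the present ones, or None.
- vision.grab_frame(name): name is "scene" or "top" or "wrist"; returns the picture (400x640x3 uint8, red, green, blue); there is no depth.
- vision.calibration(name): a dict with "mtx" (3x3 intrinsics, pixels), "extrinsics" (4x4, takes a point from world to camera coordinates); the wrist camera has in their place "T_tool_cam" (4x4, takes a point from camera to tool coordinates, whose origin is the TCP and whose axes are the flange's). Camera axes: x right, y up, looking along -z (the intrinsics and any distortion apply to the point x, -y, -z); pixel columns grow to the right and rows downward; lengths in m; the calibration is good to about 2 mm. A picture is of the moment at which its call begins: read the wrist's pose just before it. calibration takes no time and is no camera call.
A pose or a line that the arm cannot do raises robot.PlanningError and nothing moves.
- workorder.close_job(): hands the job in, once; it reports no verdict.
Trained networks look in the newest picture that a camera, given by its name, has taken for a name from the list of things; names that differ only in an ending like _2 or _b are one class to them, and where a whole thing is asked for, a point or a joint stands for the part that bears it (a point fixed in the world has none). Each returns a list of dicts, best first, with "p" (0 to 1); they miss things now and then, are a little off and sometimes report something else, mostly with a low value. They report only what shows in the picture. A call takes as long as a camera call. They do not tell look-alikes from the thing itself.
- recognise(label, camera): "rect" ([centre column, centre row, width, height] in pixels, round what is visible of it).
Readings, each from a call of its own:
- robot.current_time_s(): time.
- robot.current_joint_positions(): joint angles.
- robot.current_dq(): joint speeds.
- robot.current_joint_torque(): joint torques, N m.
- robot.current_tool_pos(): TCP position.
- robot.current_eef_rot(): TCP orientation.
- robot.current_contact_force(): force on the tool from outside, world axes, zero at the start.
- robot.current_torque(): the same for the moment, N m.
- robot.current_finger_gap(): opening from 0.0 (shut) to 1.0 (fully open).
Only numpy, scipy, OpenCV 4.12 (cv2) and the standard library are available. Lean on these libraries where they do the work, as an engineer would, in place of code of your own. Each camera call takes 0.05 s, during which the arm holds its last target. There are 200 camera calls.

## Working session

There is one attempt and no reset: what is moved stays moved. The work goes in short steps, each a Python script; the robot and the scene stay as the last script left them, time stands still between calls to the robot, and variables do not carry over. Pictures are saved under pics/ and viewed, about 12 in all and at most 16, crops included, and the job is handed in when it is done.

```bash
ls; mkdir -p pics; python3 - <<'E'
from station import robot, fingers, vision
import cv2, numpy as np
np.set_printoptions(precision=4,suppress=True)
for n in ("scene","top"):
    im=vision.grab_frame(n); cv2.imwrite(f"pics/{n}0.png",im[:,:,::-1])
    c=vision.calibration(n); print(n,c)
print(vision.calibration("wrist")); print(robot.current_tool_pos(),robot.current_eef_rot(),robot.current_time_s())
E
```

```text
pics
scene {'mtx': array([[421.0142,   0.    , 317.3573],
       [  0.    , 421.0142, 201.5662],
       [  0.    ,   0.    ,   1.    ]]), 'extrinsics': array([[-0.7863,  0.6176, -0.0181,  0.4477],
       [-0.455 , -0.5589,  0.6932,  0.1672],
       [ 0.418 ,  0.5533,  0.7205, -1.6717],
       [ 0.    ,  0.    ,  0.    ,  1.    ]])}
top {'mtx': array([[391.3033,   0.    , 314.2367],
       [  0.    , 391.3033, 195.8845],
       [  0.    ,   0.    ,   1.    ]]), 'extrinsics': array([[-0.0256, -0.9997,  0.    , -0.0068],
       [ 0.9841, -0.0252,  0.1757, -0.5314],
       [-0.1756,  0.0045,  0.9844, -1.0423],
       [ 0.    ,  0.    ,  0.    ,  1.    ]])}
{'mtx': array([[305.3682,   0.    , 322.1117],
       [  0.    , 305.3682, 198.142 ],
       [  0.    ,   0.    ,   1.    ]]), 'T_tool_cam': array([[-0.0001,  0.9447,  0.3278,  0.0838],
       [ 1.    ,  0.0006, -0.0015, -0.0002],
       [-0.0016,  0.3278, -0.9447, -0.126 ],
       [ 0.    ,  0.    ,  0.    ,  1.    ]])}
[ 0.1633 -0.5245  0.2473] [-179.8775    0.0057   17.2963] 0.1
```

View pics/top0.png

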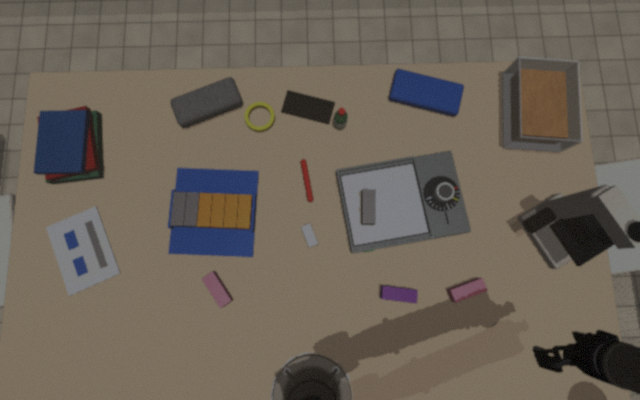

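View pics/scene0.png

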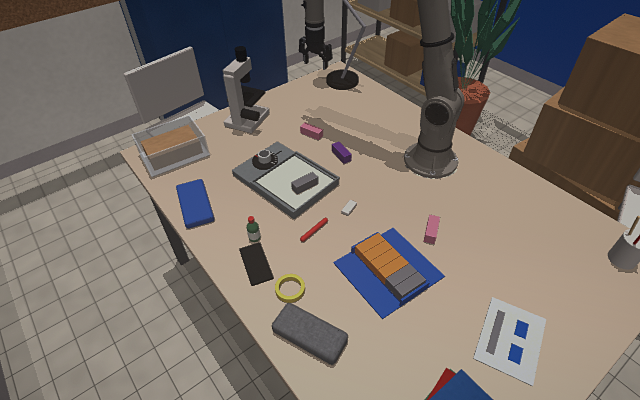

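The two pictures show the row of bars at top pixel (211,210), with grey bars on the left and amber on the right. The window is at (385,203) with grey3 at (368,207), and the mount is at (444,193). The marker lies at (307,180) and the eraser at (309,235), between the tray and the light box. I'll zoom in on a crop and fit positions.

```bash
cat > h.py <<'E'
from station import robot, fingers, vision, workorder, recognise
import cv2, numpy as np
from scipy.spatial.transform import Rotation as Rn
np.set_printoptions(precision=4,suppress=True)
def w2c(cam):
    c=vision.calibration(cam)
    if cam!="wrist": return c["mtx"],np.array(c["extrinsics"])
    T=np.eye(4); T[:3,:3]=Rn.from_euler("xyz",robot.current_eef_rot(),degrees=True).as_matrix(); T[:3,3]=robot.current_tool_pos()
    return c["mtx"],np.linalg.inv(T@c["T_tool_cam"])
def ray(K,E,px,z):
    d=np.linalg.inv(K)@np.c_[np.atleast_2d(px),np.ones(len(np.atleast_2d(px)))].T
    d=E[:3,:3].T@(d*np.array([[1],[-1],[-1]])); o=-E[:3,:3].T@E[:3,3]
    return (o[:,None]+d*((z-o[2])/d[2]))[:2].T
def proj(K,E,P):
    c=E[:3,:3]@np.atleast_2d(P).T+E[:3,3:]; u=K@(c*np.array([[1],[-1],[-1]])); return (u[:2]/u[2]).T
def rectify(im,K,E,c,yaw,half,z,s=1000):
    """orthophoto of plane z: columns = local -y .. image like top view (up=+x, left=+y); s px per m"""
    n=int(2*half*s); v,u=np.mgrid[0:n,0:n]; lx=half-v/s; ly=half-u/s
    a=np.radians(yaw); X=c[0]+np.cos(a)*lx-np.sin(a)*ly; Y=c[1]+np.sin(a)*lx+np.cos(a)*ly
    p=proj(K,E,np.c_[X.ravel(),Y.ravel(),np.full(X.size,z)]).astype(np.float32).reshape(n,n,2)
    return cv2.remap(im,p[...,0],p[...,1],cv2.INTER_LINEAR)
E
python3 - <<'E'
from h import *
K,E=w2c("top"); im=cv2.imread("pics/top0.png")
hsv=cv2.cvtColor(im,cv2.COLOR_BGR2HSV)
def rects(mask,z,name):
    cs,_=cv2.findContours(mask,cv2.RETR_EXTERNAL,cv2.CHAIN_APPROX_NONE)
    for c in cs:
        if cv2.contourArea(c)<60: continue
        w=ray(K,E,c[:,0].astype(float),z).astype(np.float32); r=cv2.minAreaRect(w*1000); print(name,np.array(r[0]),np.array(r[1]),r[2])
h,s,v=cv2.split(hsv)
m=np.zeros_like(h); m[150:270,150:275]=1
rects(((h>105)&(h<125)&(s>120)).astype(np.uint8)*m,0.004,"tray")
rects(((h>8)&(h<22)&(s>180)).astype(np.uint8)*m,0.04,"amber")
m=np.zeros_like(h); m[150:260,332:430]=1
rects(((v>135)&(s<60)).astype(np.uint8)*m,0.03,"window")
for n,p,z in(("grey3",[368,207],.066),("mount",[446,190],.069),("marker",[307,180],.005),("eraser",[309,235],.01),("glue",[341,118],.05),("tape",[259,117],.02)): print(n,ray(K,E,p,z))
a=cv2.resize(im[150:275,155:285],None,fx=3,fy=3,interpolation=3); b=cv2.resize(im[145:260,330:480],None,fx=3,fy=3,interpolation=3)
o=np.zeros((375,845,3),np.uint8); o[:375,:390]=a; o[:345,395:]=b; cv2.imwrite("pics/z0.png",o[:,:800])
E
```

```text
tray [501.4267 268.9232] [232.9103 243.735 ] 86.27513885498047
grey3 [[ 0.4932 -0.1657]]
mount [[ 0.5342 -0.3808]]
marker [[ 0.5861 -0.0007]]
eraser [[ 0.4256 -0.0028]]
glue [[ 0.7562 -0.1032]]
tape [[0.7772 0.1369]]
```

View pics/z0.png

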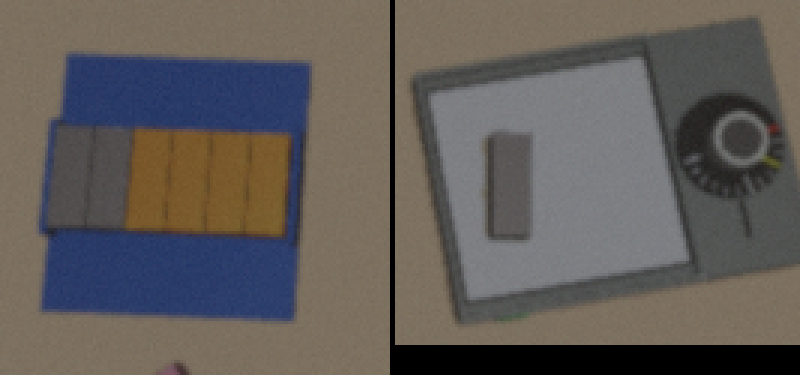

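Top crop: two grey bars on the tray's +y side, then four ambers. The mount's red tick is at about +20° and yellow at -26°, with the index at -85°, so it reads about 105° and needs about -60° (clockwise). Next I'll take near looks with the wrist camera.

```bash
python3 - <<'E'
from h import *
for n,p,y in(("win",[0.47,-0.24,0.36],9),("tray",[0.47,0.27,0.36],-4)):
    robot.move_to(p,[180,0,y]); robot.pause(.2)
    K,E=w2c("wrist"); im=vision.grab_frame("wrist")[:,:,::-1]; cv2.imwrite(f"pics/w_{n}.png",im); np.savez(f"pics/w_{n}.npz",K=K,E=E)
    print(robot.current_tool_pos(),robot.current_eef_rot(),robot.current_time_s(),robot.current_joint_positions())
E
```

```text
[ 0.4695 -0.2409  0.3597] [-179.9937    0.031     8.8941] 1.9417 [ 36.0641  14.0533 -14.0684  76.4921   3.3946  89.8901 -58.7134]
[0.4705 0.2693 0.3599] [179.9866  -0.0014  -4.0887] 4.0417 [  -1.7706   19.6967  -42.6251   73.4114   13.2105   91.792  -136.3499]
```

View pics/w_win.png

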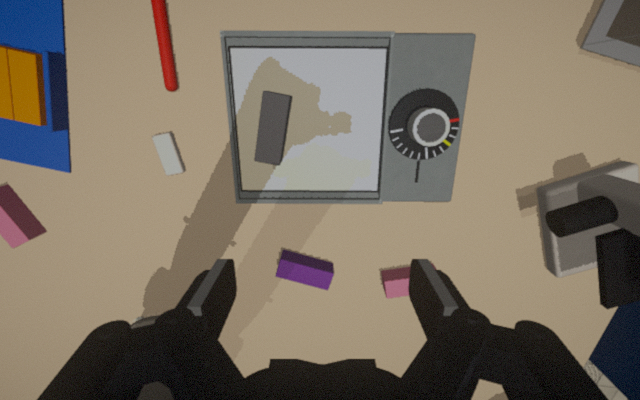

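View pics/w_tray.png

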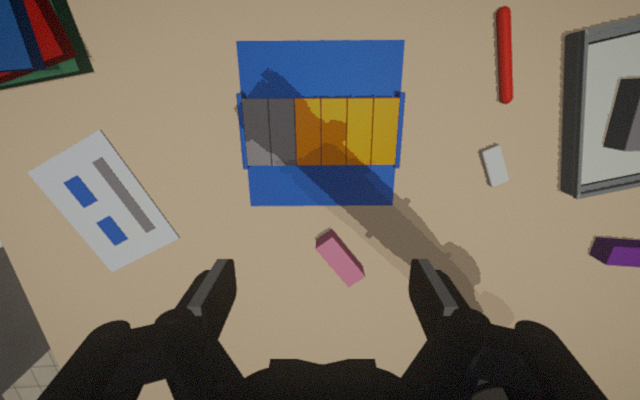

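Wrist views: the window's inner corners are at (229,47), (389,46), (379,191) and (240,192), and grey3's top spans about (263,92) to (281,165). The tray corners are at (237,41), (405,40), (393,206) and (250,206). The row runs from column 244 to 399: grey, grey, then four ambers.

```bash
python3 - <<'E'
from h import *
def fit(K,E,px,z,model):
    w=ray(K,E,px,z); m=np.array(model); mc=m-m.mean(0); wc=w-w.mean(0)
    th=np.arctan2((mc[:,0]*wc[:,1]-mc[:,1]*wc[:,0]).sum(),(mc*wc).sum()); R=np.array([[np.cos(th),-np.sin(th)],[np.sin(th),np.cos(th)]])
    t=w.mean(0)-R@m.mean(0); print(t,np.degrees(th),"res mm",1000*np.linalg.norm(w-(m@R.T+t),axis=1)); return t,np.degrees(th)
d=np.load("pics/w_tray.npz"); K,E=d["K"],d["E"]
fit(K,E,[[237,41],[405,40],[393,206],[250,206]],.004,[[.125,.1195],[.125,-.1195],[-.125,-.1195],[-.125,.1195]])
print("row",ray(K,E,[[244,98],[295,98],[321,98],[347,98],[373,98],[399,97],[398,165],[247,165]],.04))
d=np.load("pics/w_win.npz"); K,E=d["K"],d["E"]
t,a=fit(K,E,[[229,47],[389,46],[379,191],[240,192]],.03,[[.1,.105],[.1,-.105],[-.1,-.105],[-.1,.105]])
print("grey3",ray(K,E,[[263,92],[291,94],[281,165],[256,163]],.066), "ring",ray(K,E,[[431,127]],.069),ray(K,E,[[424,125]],.039))
r=np.radians(a); print("ring pred",t+.165*np.array([np.sin(r),-np.cos(r)]))
c=ray(K,E,[[424,125]],.039)[0]
for n,p in(("red",[455,121]),("yel",[447,143]),("idx",[417,172])): v=ray(K,E,p,.039)[0]-c; print(n,np.degrees(np.arctan2(v[1],v[0])),np.linalg.norm(v))
print("marker",ray(K,E,[[158,0],[172,85]],.007),"eraser",ray(K,E,[168,153],.01))
# joint feasibility
for p,y in(([.47,.27,.033],-4),([.62,.27,.033],-4),([.40,.27,.033],-4),([.52,-.37,.056],9),([.52,-.37,.056],69),([.52,-.37,.056],-51),([.45,-.2,.06],9),([.45,-.2,.06],189)): print(p,y,robot.inverse_kinematics(p,[180,0,y]))
E
```

```text
[0.4986 0.2672] -3.9823329457005876 res mm [0.5183 0.7548 1.1478 1.0057]
row [[0.5545 0.3706]
 [0.5495 0.3001]
 [0.5469 0.2641]
 [0.5443 0.2281]
 [0.5417 0.1921]
 [0.5404 0.1561]
 [0.444  0.1566]
 [0.4603 0.3809]]
[ 0.5053 -0.2172] 8.777435681058135 res mm [2.6125 5.0161 3.4921 6.0198]
grey3 [[ 0.5406 -0.153 ]
 [ 0.5437 -0.1892]
 [ 0.448  -0.1868]
 [ 0.4455 -0.1519]] ring [[ 0.5311 -0.3795]] [[ 0.5308 -0.3797]]
ring pred [ 0.5305 -0.3803]
red -73.86285342028079 0.04392837919566588
yel -116.33995947108681 0.044503663854068974
idx -173.59303697075694 0.06917288862332038
marker [[ 0.6344  0.0086]
 [ 0.528  -0.0095]] eraser [[ 0.426  -0.0042]]
[0.47, 0.27, 0.033] -4 [  -5.5125   34.519   -35.9653  101.8106   25.0336   51.8599 -146.4752]
[0.62, 0.27, 0.033] -4 [  -5.8913   46.865   -32.8306   78.0557   26.4338   62.7155 -136.5338]
[0.4, 0.27, 0.033] -4 [  -4.9052   29.9078  -40.0928  110.9577   25.506    48.222  -152.6593]
[0.52, -0.37, 0.056] 9 [ 52.3455  40.452  -29.1228  84.4986  21.2549  60.5789 -62.4457]
[0.52, -0.37, 0.056] 69 [ 54.4425  41.3198 -32.685   84.4038  23.9783  61.3262  -4.3329]
[0.52, -0.37, 0.056] -51 [  49.6075   39.4994  -24.5916   84.6241   17.8409   59.7656 -120.0484]
[0.45, -0.2, 0.06] 9 [ 45.6114  25.637  -30.0495 108.5145  16.4037  50.1026 -73.6259]
[0.45, -0.2, 0.06] 189 [ 66.7323  37.4901 -61.7077 107.833   38.7814  58.8285  87.303 ]
```

The geometry agrees with the given sizes: the ring is within 1 mm of its prediction, and the tray fit residual is about 1 mm. I'll do the first amber now, the one beside the -y wall.

```bash
cat >> h.py <<'E'
TR=(np.array([.4986,.2672]),-3.98); WN=(np.array([.5053,-.2172]),8.8); RING=np.array([.5307,-.3800]); SAFE=.17
def loc(fr,x,y):
    a=np.radians(fr[1]); return fr[0]+np.array([np.cos(a)*x-np.sin(a)*y,np.sin(a)*x+np.cos(a)*y])
def to(xy,z,yaw,v=.15,f=None): return robot.line_to([*map(float,xy),float(z)],[180,0,float(yaw)],velocity=v,f_stop=f)
def hop(xy,yaw):
    p=robot.current_tool_pos()
    if p[2]<SAFE-.01: robot.line_to([*p[:2],SAFE],velocity=.2)
    try: to(xy,SAFE,yaw,.35)
    except robot.PlanningError: print("move_to"); robot.move_to([*map(float,xy),SAFE],[180,0,float(yaw)])
def push(y,d=.065,x0=-.0475):
    fingers.gripper_to(0); s=x0-.024; yaw=TR[1]
    hop(loc(TR,s,y),yaw); to(loc(TR,s,y),.031,yaw,.12)
    hit=to(loc(TR,x0-.011+d,y),.031,yaw,.06,35); p=robot.current_tool_pos(); print("push hit",hit,p,"F",robot.current_contact_force())
    to(loc(TR,s,y),.031,yaw,.15)
    robot.line_to([*loc(TR,s,y),SAFE],velocity=.2)
def pick(xy,yaw,z,op=.7,force=60):
    hop(xy,yaw); fingers.gripper_to(op); hit=to(xy,z,yaw,.1,15)
    fingers.gripper_to(0,force); print("pick hit",hit,"gap",robot.current_finger_gap()); to(xy,SAFE,yaw,.12); print("gap lifted",robot.current_finger_gap())
def place(xy,yaw,z,op=.62):
    hop(xy,yaw); print("gap before place",robot.current_finger_gap()); hit=to(xy,z+.02,yaw,.12); hit=to(xy,z,yaw,.04,8)
    print("place hit",hit,robot.current_tool_pos()); fingers.gripper_to(op); to(xy,SAFE,yaw,.12)
def snap(name,cam="wrist"):
    robot.pause(.2); K,E=w2c(cam); im=vision.grab_frame(cam)[:,:,::-1]; cv2.imwrite(f"pics/{name}.png",im); np.savez(f"pics/{name}.npz",K=K,E=E); print(name,"t",robot.current_time_s())
E
python3 - <<'E'
from h import *
push(-.0915)
robot.move_to([0.47,0.27,0.36],[180,0,-4]); snap("a1")
E
```

```text
push hit False [0.4986 0.1755 0.0311] F [0.0346 0.5471 0.549 ]
a1 t 10.9583
```

View pics/a1.png

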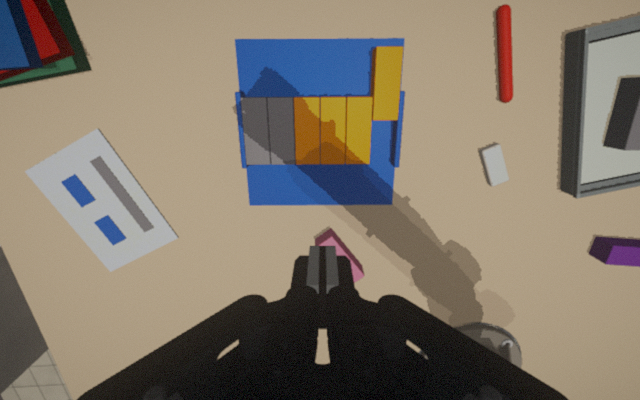

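The push slid the bar cleanly (top face (373,47) to (398,120)) and its neighbours stayed put. Now pick and place it, then handle the second one the same way.

```bash
python3 - <<'E'
from h import *
d=np.load("pics/a1.npz"); q=ray(d["K"],d["E"],[[373.5,47],[404,47],[398,120],[372,120]],.04); print(q,loc(TR,.065,-.0915))
pick(loc(TR,.070,-.0915),TR[1],.029)
place(loc(WN,.045,-.084),WN[1],.054)
snap("p1")
E
```

```text
[[0.6037 0.1898]
 [0.6009 0.1498]
 [0.5078 0.1566]
 [0.5105 0.1934]] [0.5571 0.1714]
pick hit False gap 0.40986209484689373
gap lifted 0.4069872318454222
gap before place 0.4042861511659908
place hit True [ 0.5627 -0.2935  0.0558]
p1 t 20.1583
```

View pics/p1.png

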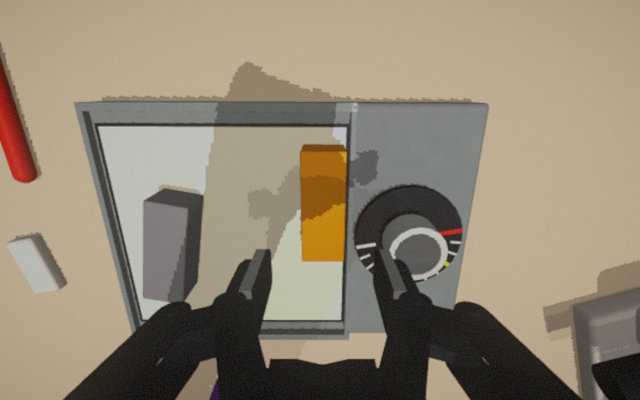

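The first amber lies flat on the window at about local (+40, -84) mm. Next come the second amber and then grey3.

```bash
python3 - <<'E'
from h import *
push(-.055); pick(loc(TR,.068,-.055),TR[1],.029); place(loc(WN,-.045,-.028),WN[1],.054); snap("p2")
pick([.4945,-.1702],-1,.055); place(loc(TR,.072,-.088),TR[1],.029)
robot.move_to([0.47,0.27,0.36],[180,0,-4]); snap("g3")
a,b=cv2.imread("pics/p2.png"),cv2.imread("pics/g3.png"); cv2.imwrite("pics/v2.png",cv2.resize(np.hstack([a,b[:,200:]]),None,fx=.74,fy=.74))
E
```

```text
push hit False [0.5012 0.2119 0.0311] F [ 0.517   0.1568 -0.7172]
pick hit False gap 0.41302054407386085
gap lifted 0.41071120949921314
gap before place 0.4102946266538724
place hit True [ 0.4651 -0.252   0.0558]
p2 t 35.5917
pick hit False gap 0.4131577847431127
gap lifted 0.4092165530831447
gap before place 0.40853324962868653
place hit True [0.5642 0.1743 0.0299]
g3 t 44.6083
```

View pics/v2.png

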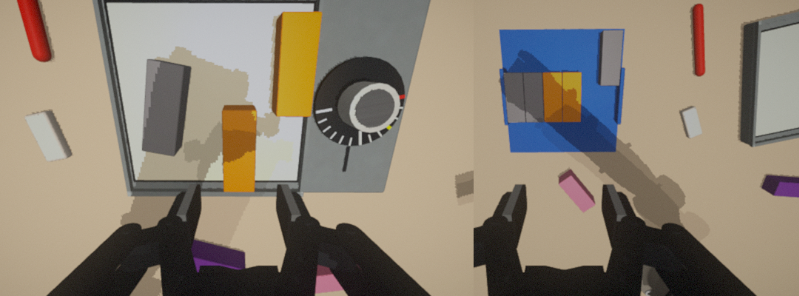

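Both placings look right. Two ambers remain.

```bash
python3 - <<'E'
from h import *
push(-.018); pick(loc(TR,.068,-.018),TR[1],.029,.63); place(loc(WN,.040,.028),WN[1],.054)
push(.0185); pick(loc(TR,.068,.0185),TR[1],.029,.63); place(loc(WN,-.035,.082),WN[1],.054)
robot.move_to([0.42,-0.20,0.38],[180,0,8.8]); snap("w4")
E
```

```text
push hit False [0.5038 0.2488 0.031 ] F [ 0.3182 -0.2264 -0.7456]
pick hit False gap 0.41381299941293315
gap lifted 0.4095276920036728
gap before place 0.4064639661924772
place hit True [ 0.5406 -0.1837  0.0559]
push hit False [0.5063 0.2852 0.031 ] F [-0.6333 -0.1961 -0.0597]
pick hit False gap 0.40854024168667297
gap lifted 0.4115735324136207
gap before place 0.4071584884198906
place hit True [ 0.4582 -0.1418  0.0559]
w4 t 74.6667
```

View pics/w4.png

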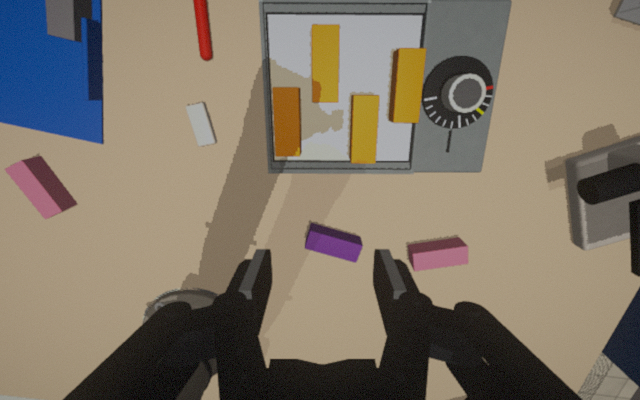

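All four ambers lie flat and separate on the window. Next, the mount: grip it, turn it -54°, release, and look.

```bash
python3 - <<'E'
from h import *
d=np.load("pics/w4.npz"); K,E=d["K"],d["E"]
a=np.radians(WN[1]); R=np.array([[np.cos(a),np.sin(a)],[-np.sin(a),np.cos(a)]])
hsv=cv2.cvtColor(cv2.imread("pics/w4.png"),cv2.COLOR_BGR2HSV); h,s,v=cv2.split(hsv); m=((h>8)&(h<26)&(s>170)&(v>110)).astype(np.uint8); m[180:]=0; m[:,435:]=0
for c in cv2.findContours(m,cv2.RETR_EXTERNAL,cv2.CHAIN_APPROX_NONE)[0]:
    if cv2.contourArea(c)<300: continue
    w=(ray(K,E,c[:,0].astype(float),.066)-WN[0])@R.T*1000; print(cv2.minAreaRect(w.astype(np.float32)))
def turn(y0,dy,n=4):
    hop(RING,y0); fingers.gripper_to(1.0); print(to(RING,.063,y0,.1,15)); fingers.gripper_to(0,40); print("gap",robot.current_finger_gap())
    for i in range(1,n+1): to(RING,.063,y0+dy*i/n,.15); 
    print(robot.current_eef_rot(),robot.current_torque()); fingers.gripper_to(1.0); to(RING,SAFE,y0+dy,.12)
turn(126,-53.6)
robot.move_to([0.46,-0.37,0.28],[180,0,8.8]); snap("r1")
K,E=w2c("wrist"); o=rectify(cv2.imread("pics/r1.png"),K,E,RING,8.8,.075,.039,4000); cv2.imwrite("pics/r1o.png",o); print(robot.current_time_s())
E
```

```text
((-48.85103988647461, -27.794166564941406), (35.0603141784668, 92.75152587890625), 89.83001708984375)
((-39.31877136230469, 80.51736450195312), (35.11575698852539, 91.41716766357422), 89.8801498413086)
((8.6202392578125, -85.71047973632812), (36.686546325683594, 93.54794311523438), 89.75365447998047)
((35.6240348815918, 27.19873809814453), (33.936309814453125, 92.23058319091797), 89.50656127929688)
False
gap 0.5706651448945913
[179.9484  -0.0046  72.6246] [ 0.3912 -0.2719 -0.116 ]
r1 t 83.1
83.1
```

View pics/r1o.png

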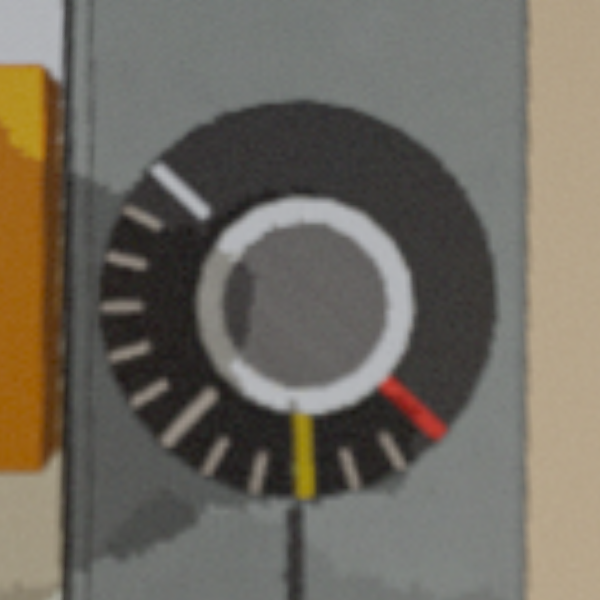

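The yellow tick looks about 2–3° anticlockwise of the index. amber1 also seems to have been knocked about 35 mm in x, but it is still well inside. I'll measure the tick numerically, correct it, and shift the bar with only 4 mm of margin inwards.

```bash
cat > tick.py <<'E'
from h import *
def tick(name):
    d=np.load(f"pics/{name}.npz"); o=rectify(cv2.imread(f"pics/{name}.png"),d["K"],d["E"],RING,8.8,.075,.039,4000).astype(int)
    b,g,r=o[...,0],o[...,1],o[...,2]; v=o.max(2)
    yy,xx=np.mgrid[0:600,0:600]
    # disc centre: dark disc boundary via saturation-free threshold
    m=(v<75).astype(np.uint8)*255; m[520:]=0; m[:,:90]=0; m[:,505:]=0; m=cv2.morphologyEx(m,cv2.MORPH_OPEN,np.ones((5,5)))
    c=max(cv2.findContours(m,cv2.RETR_EXTERNAL,cv2.CHAIN_APPROX_NONE)[0],key=cv2.contourArea)
    (cx,cy),rad=cv2.minEnclosingCircle(cv2.convexHull(c[c[:,0,1]<495])); print("centre",cx,cy,rad)
    ym=(r>110)&(g>100)&(b<70)&(np.hypot(xx-cx,yy-cy)<205)&(yy>cy); im=(v<70)&(yy>520)&(abs(xx-cx)<30)
    for C in((cx,cy),(299.,299.)):
        A=lambda k:np.degrees(np.arctan2(xx[k].mean()-C[0],yy[k].mean()-C[1])); print("yellow",A(ym),"index",A(im),"=> reading",45+A(ym)-A(im),ym.sum(),im.sum())
E
python3 - <<'E'
from tick import *; tick("r1")
E
```

```text
centre 293.83148193359375 300.4456787109375 200.20913696289062
yellow 3.3025167016340475 index -0.02660966432330764 => reading 48.32912636595736 1313 911
yellow 1.4077087253578373 index -1.1541333939537342 => reading 47.56184211931157 1313 911
```

```bash
python3 - <<'E'
from tick import *
y0,dy=90,-3.0
hop(RING,y0); fingers.gripper_to(1.0); to(RING,.063,y0,.1,15); fingers.gripper_to(0,40); to(RING,.063,y0+dy,.05); robot.pause(.3); print(robot.current_eef_rot()); fingers.gripper_to(1.0); to(RING,SAFE,y0+dy,.12)
g=lambda x:loc(WN,x,-.028)
pick_xy=g(-.055); hop(pick_xy,8.8); fingers.gripper_to(.6); to(pick_xy,.055,8.8,.1,15); fingers.gripper_to(0,60); print("gap",robot.current_finger_gap())
to(pick_xy,.061,8.8,.05); to(g(-.041),.061,8.8,.05); print(to(g(-.041),.054,8.8,.04,8)); fingers.gripper_to(.52); to(g(-.041),SAFE,8.8,.12)
robot.move_to([0.46,-0.37,0.28],[180,0,8.8]); snap("r2"); tick("r2")
robot.move_to([0.42,-0.20,0.38],[180,0,8.8]); snap("w5")
robot.move_to([0.40,0.0,0.40],[180,0,0]); snap("t5","top"); 
a=cv2.imread("pics/w5.png")[:200,:540]; b=cv2.imread("pics/t5.png")[90:290,150:480]
cv2.imwrite("pics/v5.png",np.vstack([cv2.resize(a,(800,296)),cv2.resize(b,(495,300)) if 0 else np.hstack([cv2.resize(b,(495,300)),np.zeros((300,305,3),np.uint8)])]))
d=np.load("pics/w5.npz"); K,E=d["K"],d["E"]; an=np.radians(WN[1]); R=np.array([[np.cos(an),np.sin(an)],[-np.sin(an),np.cos(an)]])
h,s,v=cv2.split(cv2.cvtColor(cv2.imread("pics/w5.png"),cv2.COLOR_BGR2HSV)); m=((h>8)&(h<26)&(s>170)&(v>110)).astype(np.uint8); m[180:]=0; m[:,435:]=0
for c in cv2.findContours(m,cv2.RETR_EXTERNAL,cv2.CHAIN_APPROX_NONE)[0]:
    if cv2.contourArea(c)>300: print(cv2.minAreaRect(((ray(K,E,c[:,0].astype(float),.066)-WN[0])@R.T*1000).astype(np.float32)))
E
```

```text
[179.9051   0.028   87.0507]
gap 0.41330961915801423
True
r2 t 95.3417
centre 294.5870666503906 300.68157958984375 199.4803924560547
yellow 0.09200633428480982 index -0.21748597664762082 => reading 45.309492310932434 1369 808
yellow -1.5244215592850823 index -1.1882931640432794 => reading 44.6638716047582 1369 808
w5 t 96.4083
t5 t 97.4833
((-39.107887268066406, 80.4695053100586), (35.33193588256836, 91.39029693603516), 89.82696533203125)
((-34.730018615722656, -27.91444206237793), (35.114559173583984, 92.0970230102539), 89.87939453125)
((8.711467742919922, -85.68412780761719), (36.67643356323242, 94.801025390625), 89.71195983886719)
((35.68382263183594, 27.271596908569336), (33.86716842651367, 92.10428619384766), 89.69256591796875)
```

View pics/v5.png

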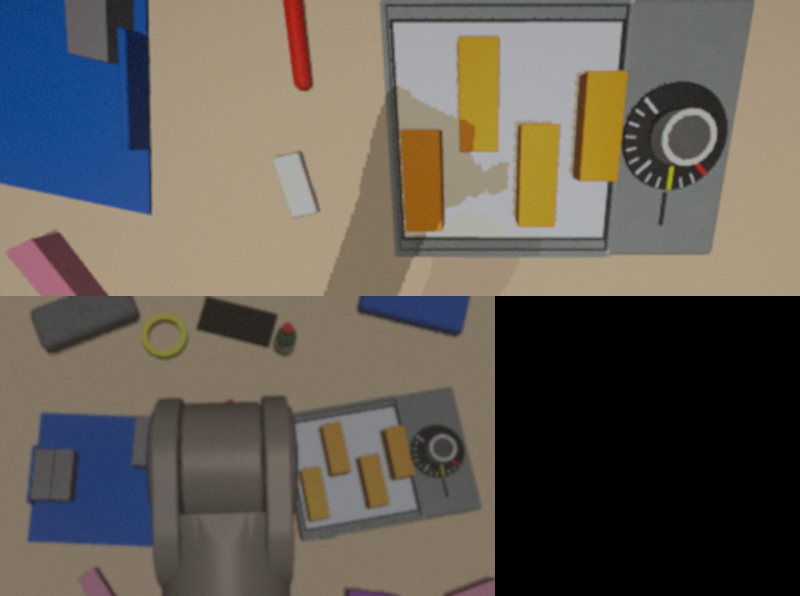

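Final view: four ambers flat, apart and inside the window; yellow tick on the index line; greys in the tray; bystanders where they were. Handing in.

```bash
python3 -c "
from station import workorder
print(workorder.close_job())"
```

```text
the job is handed in; nothing more can be done
None
```

The polariscope is set up and I handed the job in at about 97 s of the 210 s allowed; `close_job()` reports no verdict.

- **Amber bars:** All four were there. I pushed each out of the row by its end and laid it flat on the window. In the last picture their ends were within about ±87 mm of the centre in x and their centres within ±86 mm in y, with nothing stacked.
- **Grey bars:** grey3 went from the window back to the tray, placed at about x = +72 mm beside the -y wall. grey1 and grey2 never left their places. In the final top view the arm hid part of grey3, but an earlier wrist picture showed it lying flat.
- **Polariser mount:** My first turn left it at about 48°, so I turned it a further 3°. Two estimates from the last close picture gave 45.3° and 44.7°.
- **Bystanders:** The marker, glue, tape and eraser looked unmoved by eye in the last pictures, though the arm hid part of the marker and eraser area in the final top view. I did not measure them.

Two checks disagreed with what I expected:
- **First amber bar:** It was about 35 mm in x from where I had put it, apparently the announced knock. It was still well inside the window, so I left it.
- **Second amber bar:** It had only about 4 mm of margin at one end, so I gripped it again and moved it 14 mm inwards.

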